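# Set the sliding stop of the packing jig to the red mark and clamp it

## Robot

A 7-joint arm with a two-finger parallel gripper is mounted at the origin on the work surface; the furniture and walls round the work are solid. World frame = base frame: x ahead of the robot, y to its left, z up, the work surface at z = 0. Lengths are in m, angles in degrees, forces in N, time in s.
With the tool pointing down it reaches from about 0.425 to 1.025 m from the base axis. Payload 9.4 kg.
Tool frame: the origin (TCP) lies at the very end of the fingers, on their centre line; the grasp point (between the pads) lies 19 mm behind it; z points along the fingers, y is the line along which they close (so a half turn about z gives the same grasp; the last joint's range is limited). The gripper opens to 85 mm and grips with 20 to 120 N. Pads are 22 mm wide; open, the fingers measure 114 mm over their backs; the gripper's body (76 mm by 85 mm) begins 54 mm behind the grasp point. The pads swing forward as they close: fully open they stand 13 mm farther back than shut.
Start: joints at [-77.447, 34.337, -0.143, 91.639, 0.103, 54.024, -4.572], TCP at [0.211, 0.694, 0.231] pointing down, gripper open.
Joint ranges: [-147.43, 147.43], [-19.82, 112.94], [-74.19, 73.91], [6.32, 146.72], [-59.91, 239.91], [6.04, 106.73], [-150.56, 150.56]. Speed limits (degrees/s): [127.2, 127.2, 172.46, 172.46, 180, 180, 180].

## Interface

Orientations are given as [roll, pitch, yaw] about the fixed x, y, z axes, in that order (R = Rz(yaw) Ry(pitch) Rx(roll)).
In Python, from rig import readout, vision, ticket gives the robot as it stands.
- The arm moves only by the tool play_rows, never from a script. Its argument "moves" is text: rows parted by semicolons, each of 5 numbers parted by spaces: the finger opening in mm, from 0 to 85.4, then the shift along the tool's x, y, z as a fraction of full scale, then the turn about the tool's z as a fraction of full scale. A call has 1 to 12 rows; each row shifts and turns the commanded pose from where the row before left it, along the tool's axes as they then stand; what a row does not reach is not made up. Full scale, the value 1, is 0.1 m for a shift and 45 degrees for a turn. A row lasts 1/8 s, in which the tool goes at most 62.5 mm and 10.7 degrees, less where a joint would pass 70% of its speed; a pose out of reach is approached as far as the arm can. A call with a number of a shift or a turn outside -1 to 1 is refused whole. A call with a gripper value outside its range is refused whole. The fingers move at their own pace and stop on an object; "force" is the grip in N (left out, the last holds). Time passes only in rows, so rows that do not move let the fingers close. It gives the time, the measured TCP pose, the force, the opening and the grip force at its end, in the units of the state.
- readout.state(): the state, without advancing time (a new reading comes with each control period).
- vision.capture(name): name is "scene" or "top"; returns a dict with "image" (420x560x3 uint8, red, green, blue), "mtx" (3x3 intrinsics, pixels), "origin" and "attitude" of the camera in the world. Camera axes: x right, y down, z forward; pixel columns grow to the right and rows downward; lengths in m; the calibration is good to about 2 mm. A picture is of the moment at which its call begins. There is no depth.
- ticket.close_job(): hands the job in; it is judged then, once.
The state is a dict: "t": time; "joint_pos": joint angles; "joint_vel": joint speeds; "joint_efforts": joint torques, N m; "tool_pos": TCP position; "orientation": TCP orientation; "force": force on the tool from outside, world axes, zero at the start; "ft_torque": the same for the moment, N m; "opening": opening from 0.0 (shut) to 1.0 (fully open); "grasp_force": force on a finger pad.
Only numpy, scipy, OpenCV 4.12 (cv2) and the standard library are available. Lean on these libraries where they do the work, as an engineer would, in place of code of your own. Each camera call takes 0.05 s, during which the arm holds its last target. There are 200 camera calls.

## Task

Slide the jig's aluminium stop along its slots until its green pointer lines up with the red mark (not the yellow one). Then tighten the black clamp handle by turning it clockwise, seen from above, as far as it goes, and let go. Do not tighten the handle before the pointer is at the red mark.

Things in the scene. Friction and masses are not known exactly. Their poses are not given: they have to be found in the camera images.
- stop_pointer (a point): tip of the sliding stop's green pointer, 20 mm above the table. The stop: slotted aluminium foot plate, top at 20 mm, with an upright fence 85 mm long, 10 mm thick (along y), top 72 mm above the table, its middle 58 mm from this point along +x of this frame. Slides along this y axis only, 55 mm either way from mid-travel, 4 N friction, stays put; 30 mm or more free beside the fence
- mark_red: red mark, 24 x 8 x 3 mm, on the near margin of the dark grey jig plate (330 x 145 x 12 mm, fixed); origin under its centre, 12 mm above the table; axes parallel to the pointer's: y along the slots, x towards the stop. Pointer is at the mark when their y in this frame agree. A yellow mark of the same size is another setting; either may be the left one
- clamp_grip (a point): centre of the black clamp handle's bar, 50 mm above the table, on its vertical turning axis. Bar 54 mm long along y of this frame (which turns with it), 14 mm thick, from 38 to 62 mm above the table. Its stud is fixed in the jig, so it does not move with the stop; the fence stays 60 mm or more from the axis, on its -y side; a bolt head, top at 27 mm, is 50 mm away on the +x side
- clamp (a joint): angle of the clamp handle, rad: 0 to 0.2 when loose (at 0 the bar lies along the slots), grows clockwise seen from above, tight at its end stop at 1.4 (bar nearly across the slots); friction 0.08 N m, stays where it is left

How it is judged:
By the outcome, as a careful person would: the job done as asked, in the order asked, and still so for the second after the job is handed in, with the robot touching nothing.
It also fails if it takes over 42 s, if anything falls off the work surface, if the arm or the gripper's body presses on something with over 40 N, if the wrist force passes 120 N, or if a joint passes its speed limit or range.

## Working session

There is one attempt and no reset: what is moved stays moved. The work goes in short steps, Python scripts to look and compute and a tool call to move; the robot and the scene stay as the last step left them, time stands still between calls to the robot, and variables do not carry over. Pictures are saved under pics/ and viewed, at most 10 in all, crops included, and the job is handed in when it is done.

Besides the shell and the picture viewer there is one more tool, called after "Emit:" by a JSON object that holds its "api" and its "payload", one argument or row to a line. play_rows: Moves the arm, as the interface text tells. Its arguments: {"type":"object","properties":{"moves":{"type":"string"},"force":{"type":"number"}},"required":["moves"]}

```bash
mkdir -p pics; cat > h.py <<'E'
import numpy as np, cv2
from rig import readout, vision, ticket
from scipy.spatial.transform import Rotation as R
def cap(n):
    c=vision.capture(n); return c
def rot(a):
    a=np.array(a,float)
    if a.shape==(3,3): return a
    return R.from_euler('xyz',a,degrees=True).as_matrix()
def ray(c,u,v,z):
    d=rot(c['attitude'])@np.linalg.inv(c['mtx'])@np.array([u,v,1.]); o=np.array(c['origin'])
    return o+d*(z-o[2])/d[2]
def save(c,f): cv2.imwrite('pics/'+f,cv2.cvtColor(c['image'],cv2.COLOR_RGB2BGR))
E
python3 - <<'E'
from h import *
for n in('scene','top'):
    c=cap(n);save(c,n+'1.png');print(n,c['mtx'],c['origin'],c['attitude']); np.save(n+'1.npy',c,allow_pickle=True)
s=readout.state();print(s)
E
```

```text
scene [[476.12150364   0.         278.77118637]
 [  0.         476.12150364 205.31313372]
 [  0.           0.           1.        ]] [ 0.06345067 -0.6657602   0.44176516] [-115.0690608     0.45561857  -34.85569551]
top [[399.24387682   0.         278.65042943]
 [  0.         399.24387682 214.4829593 ]
 [  0.           0.           1.        ]] [ 0.41892631 -0.01248196  0.92791303] [-173.99132355    0.84041526  -91.4919556 ]
{'t': 0.1, 'joint_pos': array([-77.44672449,  34.37920415,  -0.14379717,  91.67565618,
         0.10234223,  54.02402373,  -4.57191015]), 'joint_vel': array([-0.01046343,  0.00074092,  0.01379973, -0.01926167, -0.01934759,
        0.06088453, -0.00323501]), 'joint_efforts': array([ 5.41020810e-03, -7.77995110e+01,  1.57037482e+00, -2.58623761e+01,
        1.27668766e-02,  5.52021229e-03,  6.22379162e-05]), 'tool_pos': array([0.21124606, 0.69310878, 0.2305173 ]), 'orientation': array([-1.79921615e+02,  7.81448019e-03,  1.63053732e+02]), 'force': array([-0.86672237, -0.11753221, -0.4799772 ]), 'ft_torque': array([-0.01391067, -0.03602312, -0.03954818]), 'grasp_force': 0.0, 'opening': 1.0003097024539256}
```

View pics/top1.png

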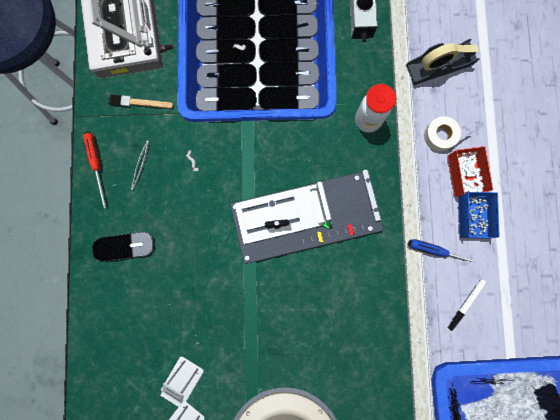

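View pics/scene1.png

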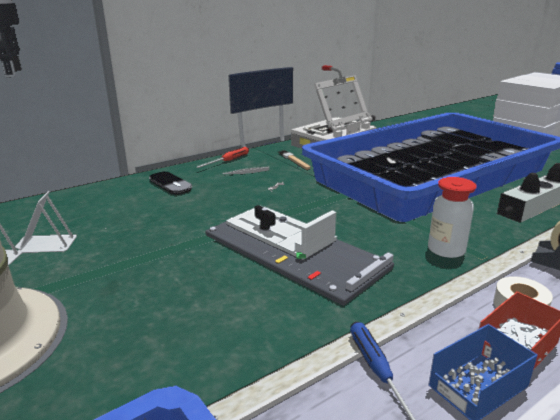

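The top view shows the jig at about (308,217), with the green pointer near (327,225), yellow mark (320,237), red mark (350,230), handle (277,224) and fence (323,203). In the scene view the handle is at (264,216), the fence at (319,233) and red at (314,275).

```bash
cat >> h.py <<'E'
def blobs(c,lo,hi,roi,n=2):
    x0,x1,y0,y1=roi
    hsv=cv2.cvtColor(c['image'],cv2.COLOR_RGB2HSV)
    m=cv2.inRange(hsv,np.array(lo),np.array(hi)); k=np.zeros_like(m);k[y0:y1,x0:x1]=m[y0:y1,x0:x1]
    N,l,s,ce=cv2.connectedComponentsWithStats(k)
    o=sorted(range(1,N),key=lambda i:-s[i][4])[:n]
    return [(ce[i],s[i]) for i in o]
E
python3 - <<'E'
from h import *
T=np.load('top1.npy',allow_pickle=True).item();S=np.load('scene1.npy',allow_pickle=True).item()
for nm,c,roi in(('top',T,(230,385,168,265)),('scene',S,(200,395,195,305))):
    for k,lo,hi,z in(('red',(0,150,100),(6,255,255),.015),('yel',(20,150,100),(34,255,255),.015),('grn',(45,150,60),(75,255,255),.02)):
        for p,s in blobs(c,lo,hi,roi): print(nm,k,p.round(1),s,ray(c,*p,z).round(4))
    x0,x1,y0,y1=roi
    cv2.imwrite('pics/%s1c.png'%nm,cv2.resize(cv2.cvtColor(c['image'][y0:y1,x0:x1],cv2.COLOR_RGB2BGR),None,fx=4,fy=4,interpolation=cv2.INTER_CUBIC))
# black handle in top
for p,s in blobs(T,(0,0,0),(180,255,30),(255,300,205,240)): print('blk',p,s,ray(T,*p,.06).round(4))
# plate corners at z .012
g=cv2.cvtColor(T['image'],cv2.COLOR_RGB2HSV)
m=cv2.inRange(g,(0,0,40),(180,60,255));k=np.zeros_like(m);k[165:268,228:388]=m[165:268,228:388]
cs=max(cv2.findContours(k,0,2)[0],key=cv2.contourArea)
b=cv2.boxPoints(cv2.minAreaRect(cs));print(b)
for p in b: print(ray(T,*p,.012).round(4))
E
```

```text
top red [350.2 229.5] [348 225   5  10  30] [ 0.4764 -0.1641  0.015 ]
top yel [319.7 236.9] [317 232   6  11  39] [ 0.4613 -0.094   0.015 ]
top grn [326.7 224.2] [323 222   8   6  37] [ 0.4895 -0.1105  0.02  ]
scene red [313.7 274.8] [308 271  12   8  42] [ 0.4769 -0.1648  0.015 ]
scene yel [281.4 259.4] [276 257  11   6  19] [ 0.4616 -0.096   0.015 ]
blk [276.22222222 225.31111111] [266 221  22   7  45] [0.487  0.0038 0.06  ]
blk [268.5 222. ] [268 222   2   1   2] [0.4947 0.0204 0.06  ]
[[228.7759  202.81033]
 [368.2004  168.72879]
 [383.23444 230.2316 ]
 [243.8099  264.31314]]
[0.5461 0.1133 0.012 ]
[ 0.617  -0.2127  0.012 ]
[ 0.4728 -0.2399  0.012 ]
[0.4036 0.0808 0.012 ]
```

View pics/top1c.png

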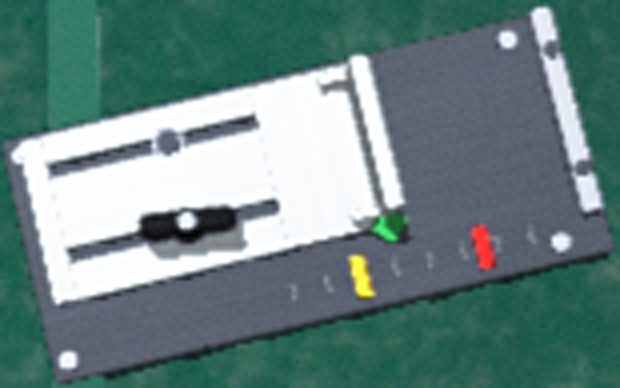

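View pics/scene1c.png

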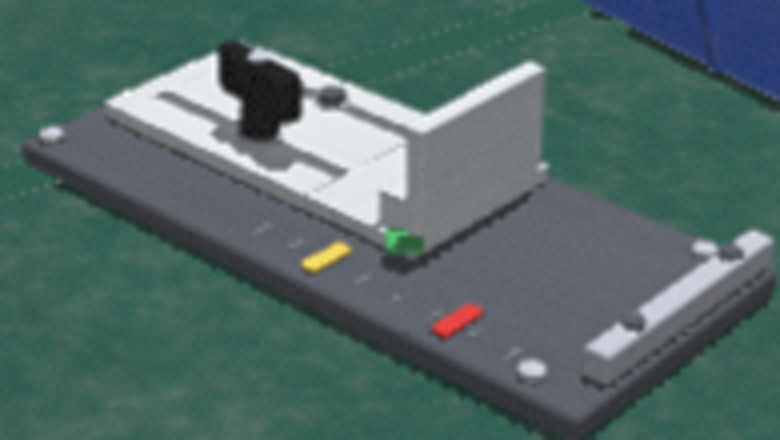

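The crops show the pointer with its tip aimed at the near margin between the marks. The fence top runs from crop (360,60) to (393,205), and the handle's centre screw is at crop (187,220). Slots are about 12° from world y, and the bar is turned roughly 0.1 rad from them.

```bash
cat >> h.py <<'E'
PSI=12.2
X=np.array([np.cos(np.radians(PSI)),np.sin(np.radians(PSI)),0]);Y=np.array([-X[1],X[0],0])
def goto(P,yaw):
    "shift in tool axes (fractions) from the present pose, and turn in full-scale units"
    s=readout.state(); M=rot(s['orientation']); d=M.T@(np.array(P)-s['tool_pos'])/0.1
    t=-(yaw-s['orientation'][2]); t=(t+180)%360-180
    print('tool',s['tool_pos'].round(4),s['orientation'].round(2),'shift',d.round(3),'turn',round(t/45,3), 't',s['t'])
E
python3 - <<'E'
from h import *
T=np.load('top1.npy',allow_pickle=True).item();S=np.load('scene1.npy',allow_pickle=True).item()
cr=lambda x,y:(230+(x-1.5)/4,168+(y-1.5)/4)
cs=lambda x,y:(200+(x-1.5)/4,195+(y-1.5)/4)
def pr(n,p): print(n,p.round(4),'jig',round(p@X,4),round(p@Y,4))
pr('fence far',ray(T,*cr(360,60),.072));pr('fence near',ray(T,*cr(393,206),.072))
pr('fence S near-l',ray(S,*cs(428,130),.072));pr('S far',ray(S,*cs(540,66),.072))
pr('tip T',ray(T,*cr(390,242),.02)); pr('tip S',ray(S,*cs(390,240),.02))
pr('red',np.array([.4766,-.1645,0]));pr('yel',np.array([.4615,-.095,0]))
pr('screwT',ray(T,*cr(187,220),.064));pr('screwS',ray(S,*cs(258,57),.064))
F=ray(T,*cr(376,133),.072);F[2]=.2;goto(F,192.2)
E
```

```text
fence far [ 0.5764 -0.093   0.072 ] jig 0.5437 -0.2127
fence near [ 0.4964 -0.1078  0.072 ] jig 0.4624 -0.2103
fence S near-l [ 0.5014 -0.1131  0.072 ] jig 0.4662 -0.2165
S far [ 0.5796 -0.0938  0.072 ] jig 0.5467 -0.2141
tip T [ 0.4806 -0.1111  0.02  ] jig 0.4463 -0.2101
tip S [ 0.4877 -0.1057  0.02  ] jig 0.4543 -0.2064
red [ 0.4766 -0.1645  0.    ] jig 0.4311 -0.2615
yel [ 0.4615 -0.095   0.    ] jig 0.431 -0.1904
screwT [0.4925 0.0032 0.064 ] jig 0.4821 -0.1009
screwS [0.4918 0.0018 0.064 ] jig 0.481 -0.1022
tool [0.2112 0.6931 0.2305] [-1.7992e+02  1.0000e-02  1.6305e+02] shift [-5.421 -6.641  0.315] turn -0.648 t 0.1
```

Emit:
{"api": "play_rows", "payload": {
  "moves": "85 -0.34 -0.42 0 0;85 -0.34 -0.42 0 0;85 -0.34 -0.42 0 0;85 -0.34 -0.42 0 0;85 -0.34 -0.42 0 0;85 -0.34 -0.42 0 0;85 -0.34 -0.42 0 0;85 -0.34 -0.42 0 0;85 -0.34 -0.42 0 0;85 -0.34 -0.42 0 0;85 -0.34 -0.42 0 0;85 -0.34 -0.42 0 0"
}}

```text
t: 1.6
tool_pos: [0.4551, 0.0908, 0.2313]
orientation: [180.0, 0.0, 163.1]
force: [0.3, 0.8, 0.2]
opening: 0.991
grasp_force: 0.0
```

Emit:
{"api": "play_rows", "payload": {
  "moves": "60 -0.34 -0.4 0 0;60 -0.34 -0.4 0 0;60 -0.34 -0.4 0 0;60 -0.34 -0.4 0 0;50 0 0 0 -0.2;50 0 0 0 -0.2;50 0 0 0 -0.2;50 0 0 0 -0.05;50 0 0 0 0;50 0 0 0 0",
  "force": 40
}}

```text
t: 2.85
tool_pos: [0.5382, -0.1002, 0.2313]
orientation: [-180.0, -0.0, -167.8]
force: [-0.8, -0.5, 0.2]
opening: 0.592
grasp_force: 0.0
```

```bash
python3 - <<'E'
from h import *
p=.505*X-.212*Y;p[2]=.045;goto(p,192.2);s=readout.state();print(s['joint_pos'].round(1),s['opening'])
E
```

```text
tool [ 0.5382 -0.1002  0.2313] [-180.     -0.   -167.81] shift [-0.002 -0.003  1.863] turn -0.0 t 2.85
[  5.9  22.2  -1.7 115.    1.   42.8 105.7] 0.5917103799752363
```

Emit:
{"api": "play_rows", "payload": {
  "moves": "50 0 0 0.4 0;50 0 0 0.4 0;50 0 0 0.4 0;50 0 0 0.3 0;50 0 0 0.2 0;50 0 0 0.13 0;50 0 0 0 0;0 0 0 0 0;0 0 0 0 0;0 0 0 0 0;0 0 0 0 0;0 0 0 0 0",
  "force": 40
}}

```text
t: 4.35
tool_pos: [0.5386, -0.1003, 0.0492]
orientation: [-180.0, 0.1, -167.7]
force: [-1.2, 0.5, 7.2]
opening: 0.109
grasp_force: 40.1
```

```bash
python3 - <<'E'
from h import *
s=readout.state();print(s['tool_pos'].round(4),s['tool_pos']@X,s['tool_pos']@Y,s['force'].round(1),s['opening'],s['grasp_force'])
for n in('top','scene'):
    c=cap(n);np.save(n+'2.npy',c,allow_pickle=True)
    roi=(230,385,168,265) if n=='top' else (200,395,195,305)
    for p,q in blobs(c,(45,150,60),(75,255,255),roi,1): print(n,p,q,ray(c,*p,.02)@Y)
E
```

```text
[ 0.5386 -0.1003  0.0492] 0.5052670846959664 -0.21182809004782366 [-1.2  0.5  7.2] 0.10902253867462186 40.11130213737488
```

Emit:
{"api": "play_rows", "payload": {
  "moves": "0 0 -0.06 0 0;0 0 -0.07 0 0;0 0 -0.07 0 0;0 0 -0.07 0 0;0 0 -0.07 0 0;0 0 -0.07 0 0;0 0 -0.06 0 0;0 0 -0.025 0 0;0 0 0 0 0;0 0 0 0 0"
}}

```text
t: 5.7
tool_pos: [0.5488, -0.1484, 0.0492]
orientation: [-180.0, 0.0, -167.7]
force: [-2.8, 2.0, 8.2]
opening: 0.111
grasp_force: 40.3
```

```bash
python3 - <<'E'
from h import *
s=readout.state();print(s['tool_pos'].round(4),s['tool_pos']@Y,s['force'].round(1),s['opening'],s['grasp_force'])
for n in('top','scene'):
    c=cap(n);np.save(n+'3.npy',c,allow_pickle=True)
    roi=(230,385,168,265) if n=='top' else (200,420,195,325)
    for k,lo,hi,z in(('red',(0,150,100),(6,255,255),.015),('grn',(45,150,60),(75,255,255),.02)):
        for p,q in blobs(c,lo,hi,roi,1): print(n,k,p,q,ray(c,*p,z)@Y)
    if n=='scene': cv2.imwrite('pics/s3.png',cv2.resize(cv2.cvtColor(c['image'][200:320,230:390],cv2.COLOR_RGB2BGR),None,fx=5,fy=5,interpolation=cv2.INTER_CUBIC))
E
```

```text
[ 0.5488 -0.1484  0.0492] -0.2610328524853899 [-2.8  2.   8.2] 0.11082639941826945 40.2865469455719
top red [350.20689655 229.34482759] [348 225   5  10  29] -0.2611672058972606
top grn [348.08823529 219.        ] [345 216   7   7  34] -0.26162846109155147
scene red [313.5       275.0952381] [308 272  12   7  42] -0.2621781721758179
```

View pics/s3.png

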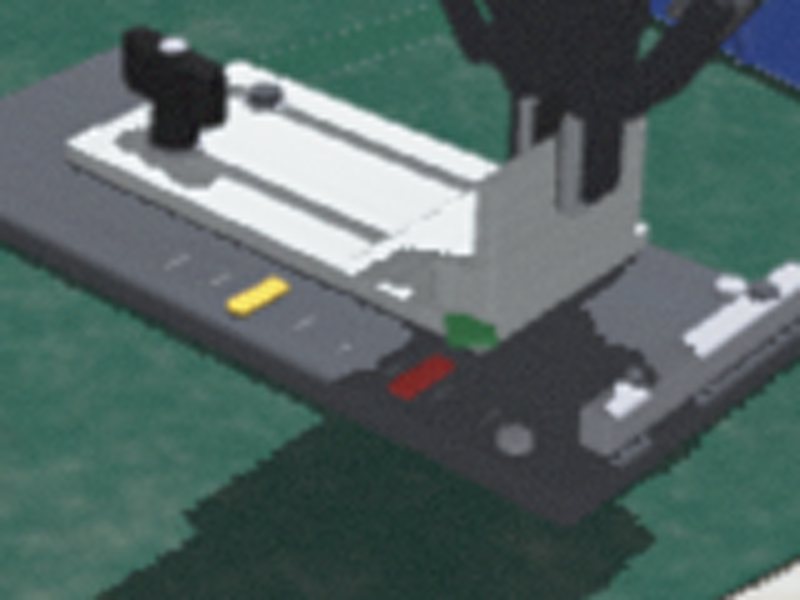

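The scene crop shows the pointer (470,331) in line with the red mark (422,377), in shadow. The top view agrees within 0.5 mm, and so does the gripper position. I'll release, rise and move to the handle.

Emit:
{"api": "play_rows", "payload": {
  "moves": "45 0 0 0 0;45 0 0 0 0;45 0 0 0 0;45 0 0 -0.2 0;45 0 0 -0.4 0;45 0 0 -0.4 0;45 0.06 0.4 0 0;45 0.06 0.4 0 0;45 0.06 0.4 0 0;45 0.06 0.4 0 0;45 0 0 0 0.23;45 0 0 0 0.23"
}}

```text
t: 7.3
tool_pos: [0.4911, 0.0032, 0.1484]
orientation: [180.0, 0.0, 171.3]
force: [-0.5, -0.2, -0.8]
opening: 0.527
grasp_force: 0.0
```

Emit:
{"api": "play_rows", "payload": {
  "moves": "45 0 0 0 0.23;45 0 0 0 0.23;45 0 0 0 0.23;45 0 0 0 0.23;45 0 0 0 0.23;45 0 0 0 0.23;45 0 0 0 0.23;45 0 0 0 0.06;45 0 0 0 0"
}}

```text
t: 8.43
tool_pos: [0.4912, 0.0027, 0.1482]
orientation: [-180.0, 0.0, 96.6]
force: [-0.4, -0.3, 0.0]
opening: 0.528
grasp_force: 0.0
```

```bash
python3 - <<'E'
from h import *
p=.4815*X-.1015*Y;p[2]=.033;goto(p,96.5);s=readout.state();print(s['joint_pos'].round(1),s['opening'])
for n in('top','scene'):
    c=cap(n);np.save(n+'4.npy',c,allow_pickle=True)
    roi=(230,385,168,265) if n=='top' else (200,420,195,325)
    for k,lo,hi,z in(('red',(0,120,60),(6,255,255),.015),('yel',(20,150,100),(34,255,255),.015),('grn',(45,150,60),(75,255,255),.02)):
        for p,q in blobs(c,lo,hi,roi,1): print(n,k,p,q,ray(c,*p,z)@Y)
    if n=='scene': cv2.imwrite('pics/s4.png',cv2.resize(cv2.cvtColor(c['image'][180:320,200:390],cv2.COLOR_RGB2BGR),None,fx=4,fy=4,interpolation=cv2.INTER_CUBIC))
E
```

```text
tool [0.4912 0.0027 0.1482] [-1.7999e+02  1.0000e-02  9.6620e+01] shift [-0.003  0.009  1.152] turn 0.003 t 8.425
[-25.6  28.   26.4 127.5 -25.1  29.4  26.9] 0.5276603847188026
top red [350.21875 229.5625 ] [348 225   5  10  32] -0.261066501449643
top yel [319.75 236.75] [318 232   5  10  36] -0.18949267833225464
top grn [348.10526316 219.13157895] [344 216   9   7  38] -0.2615894736560241
scene red [313.84444444 274.6       ] [308 271  12   8  45] -0.26168151220564834
scene yel [284.14285714 258.28571429] [282 257   5   4   7] -0.1924390842428755
```

View pics/s4.png

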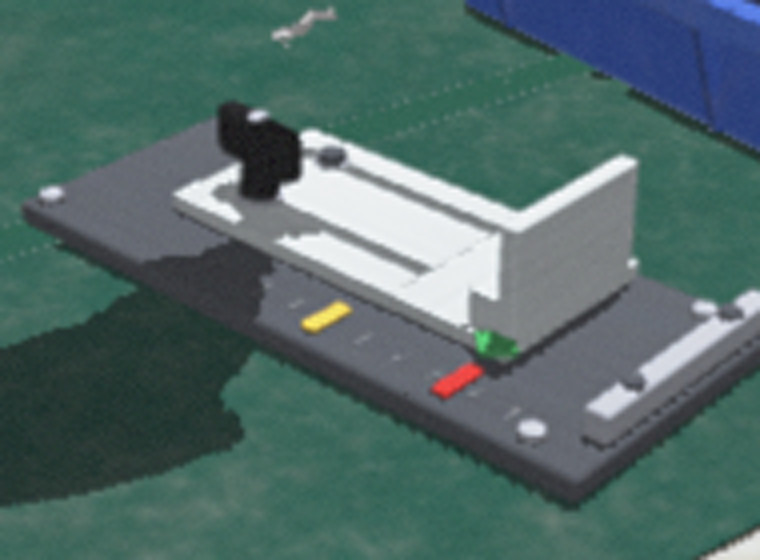

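The stop stayed put: the pointer (crop 495,342) lines up with red (458,380), and the gripper is centred above the handle. Next I descend, grip and turn.

Emit:
{"api": "play_rows", "payload": {
  "moves": "45 0 0 0.4 0;45 0 0.01 0.4 0;45 0 0 0.2 0;45 0 0 0.12 0;45 0 0 0 0;0 0 0 0 0;0 0 0 0 0;0 0 0 0 0;0 0 0 0 0;0 0 0 0 0",
  "force": 40
}}

```text
t: 9.78
tool_pos: [0.493, 0.0025, 0.038]
orientation: [179.8, 0.0, 96.4]
force: [-1.7, -1.1, 18.6]
opening: 0.154
grasp_force: 87.1
```

```bash
python3 - <<'E'
from h import *
s=readout.state();print({k:np.round(s[k],3) for k in('tool_pos','orientation','force','ft_torque','opening','grasp_force')})
E
```

```text
{'tool_pos': array([0.493, 0.002, 0.038]), 'orientation': array([1.79828e+02, 1.50000e-02, 9.64470e+01]), 'force': array([-1.71 , -1.055, 18.646]), 'ft_torque': array([-0.549,  0.515,  0.004]), 'opening': np.float64(0.154), 'grasp_force': np.float64(87.054)}
```

Emit:
{"api": "play_rows", "payload": {
  "moves": "0 0 0 -0.02 0;0 0 0 0 0.1;0 0 0 0 0.15;0 0 0 0 0.15;0 0 0 0 0.15;0 0 0 0 0.15;0 0 0 0 0.15;0 0 0 0 0.15;0 0 0 0 0.15;0 0 0 0 0.15;0 0 0 0 0.15;0 0 0 0 0.1"
}}

```text
t: 11.28
tool_pos: [0.4913, 0.0035, 0.0386]
orientation: [-179.9, 0.0, 26.6]
force: [-2.8, 1.7, 2.7]
opening: 0.153
grasp_force: 60.4
```

```bash
python3 - <<'E'
from h import *
s=readout.state();print({k:np.round(s[k],3) for k in('tool_pos','orientation','force','ft_torque','opening','grasp_force')})
E
```

```text
{'tool_pos': array([0.491, 0.004, 0.039]), 'orientation': array([-1.79908e+02,  2.40000e-02,  2.65900e+01]), 'force': array([-2.829,  1.683,  2.69 ]), 'ft_torque': array([0.251, 0.555, 0.116]), 'opening': np.float64(0.153), 'grasp_force': np.float64(60.412)}
```

Emit:
{"api": "play_rows", "payload": {
  "moves": "0 0 0 0 0.04;0 0 0 0 0.04;0 0 0 0 0.04;0 0 0 0 0"
}}

```text
t: 11.78
tool_pos: [0.4913, 0.0037, 0.0386]
orientation: [-179.9, 0.0, 21.4]
force: [-3.9, 2.8, 6.2]
opening: 0.156
grasp_force: 61.0
```

```bash
python3 - <<'E'
from h import *
s=readout.state();print({k:np.round(s[k],3) for k in('tool_pos','orientation','force','ft_torque','opening','grasp_force')})
E
```

```text
{'tool_pos': array([0.491, 0.004, 0.039]), 'orientation': array([-1.79883e+02,  2.90000e-02,  2.13990e+01]), 'force': array([-3.909,  2.776,  6.224]), 'ft_torque': array([0.466, 0.852, 0.029]), 'opening': np.float64(0.156), 'grasp_force': np.float64(60.953)}
```

Emit:
{"api": "play_rows", "payload": {
  "moves": "0 0 0 0 0.05;0 0 0 0 0.05;0 0 0 0 0"
}}

```text
t: 12.15
tool_pos: [0.4912, 0.0037, 0.0387]
orientation: [-179.9, 0.1, 17.1]
force: [-4.2, 1.3, 8.7]
opening: 0.156
grasp_force: 77.6
```

```bash
python3 - <<'E'
from h import *
s=readout.state();print({k:np.round(s[k],3) for k in('tool_pos','orientation','force','ft_torque','opening','grasp_force')})
E
```

```text
{'tool_pos': array([0.491, 0.004, 0.039]), 'orientation': array([-1.79904e+02,  6.10000e-02,  1.71470e+01]), 'force': array([-4.192,  1.301,  8.677]), 'ft_torque': array([0.195, 0.983, 1.686]), 'opening': np.float64(0.156), 'grasp_force': np.float64(77.636)}
```

The torque rose to 1.7 N m, so the handle is at its end stop. I'll let go, rise and look.

Emit:
{"api": "play_rows", "payload": {
  "moves": "45 0 0 0 0;45 0 0 0 0;45 0 0 0 0;45 0 0 -0.3 0;45 0 0 -0.5 0;45 0 0 -0.5 0;45 0 0 -0.3 0;45 0 0.5 0 0;45 0 0.5 0 0;45 0 0.5 0 0;45 0 0 0 0;45 0 0 0 0"
}}

```text
t: 13.65
tool_pos: [0.5351, -0.1406, 0.198]
orientation: [-180.0, 0.0, 16.8]
force: [0.3, 0.4, 0.1]
opening: 0.527
grasp_force: 0.0
```

```bash
python3 - <<'E'
from h import *
s=readout.state();print(s['tool_pos'],s['force'])
c=cap('top')
for k,lo,hi,z in(('red',(0,120,60),(6,255,255),.015),('grn',(45,150,60),(75,255,255),.02)):
    for p,q in blobs(c,lo,hi,(230,385,168,265),1): print(k,p,q,ray(c,*p,z)@Y)
S=cap('scene')
f=lambda a,y0,y1,x0,x1:cv2.resize(cv2.cvtColor(a['image'][y0:y1,x0:x1],cv2.COLOR_RGB2BGR),(760,300*380//380),interpolation=cv2.INTER_CUBIC)
a=cv2.resize(c['image'][165:265,228:388],None,fx=4,fy=4,interpolation=2);b=cv2.resize(S['image'][195:295,210:370],None,fx=4,fy=4,interpolation=2)
o=np.vstack([a[:300],b[:300]]);cv2.imwrite('pics/f5.png',o[:,:,::-1])
E
```

```text
[ 0.53513012 -0.14058736  0.19799841] [0.32171104 0.37847222 0.12499797]
```

View pics/f5.png

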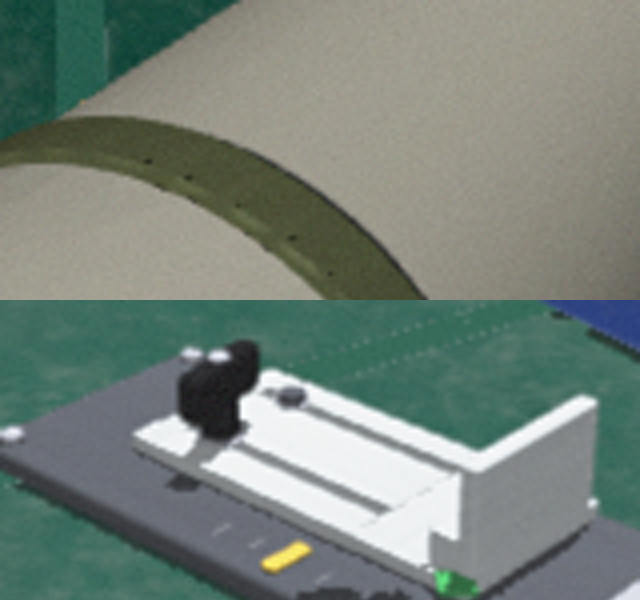

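The scene half shows the handle turned across the slots at (215,390), with the stop in place. The arm hides the top view, so I'll move it aside.

Emit:
{"api": "play_rows", "payload": {
  "moves": "45 0 -0.5 0 0;45 0 -0.5 0 0;45 0 -0.5 0 0;45 0 -0.5 0 0;45 0 -0.5 0 0;45 0 -0.5 0 0;45 0 -0.5 0 0;45 0 -0.5 0 0;45 0 0 0 0;45 0 0 0 0"
}}

```text
t: 15.0
tool_pos: [0.4192, 0.2424, 0.1983]
orientation: [180.0, 0.0, 16.9]
force: [0.1, -0.4, -0.7]
opening: 0.526
grasp_force: 0.0
```

```bash
python3 - <<'E'
from h import *
c=cap('top')
for k,lo,hi,z in(('red',(0,120,60),(6,255,255),.015),('grn',(45,150,60),(75,255,255),.02)):
    for p,q in blobs(c,lo,hi,(230,385,168,265),1): print(k,p,q,ray(c,*p,z)@Y)
a=cv2.resize(c['image'][165:265,228:388],None,fx=5,fy=5,interpolation=2)
cv2.imwrite('pics/f6.png',a[:,:,::-1])
E
```

```text
red [350.25806452 229.51612903] [348 225   5  10  31] -0.2611805592949241
grn [348.10526316 219.13157895] [344 216   9   7  38] -0.2615894736560241
```

View pics/f6.png

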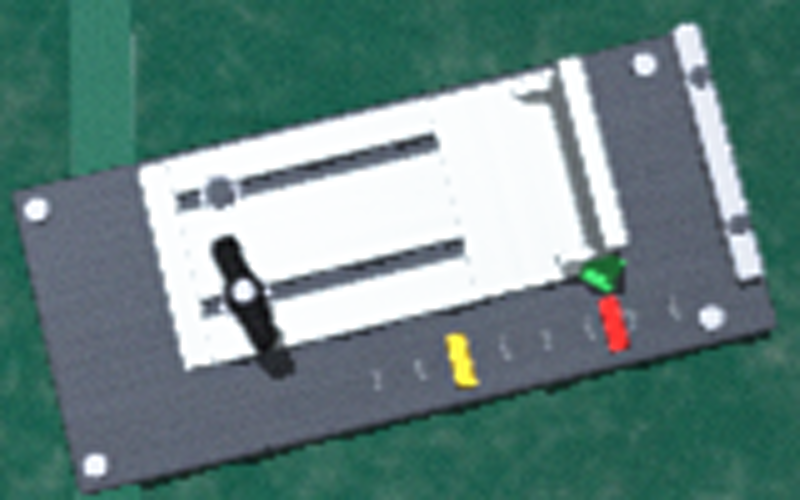

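The pointer tip (605,290) meets the red mark (615,323). The bar from (222,240) to (268,345) lies about 80° clockwise of the slots, which is the end stop.

```bash
python3 -c "
from rig import ticket
print(ticket.close_job())"
```

```text
the job is handed in; nothing more can be done
None
```

The stop's pointer is at the red mark, within about 0.5 mm by camera. The clamp handle was then turned clockwise to its end stop (about 80°) and released, and I handed the job in at about 15 s with the arm clear.

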